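# Fill the charcoal iron and snap its lid shut

### The job

Use the scoop to take at least two of the three charcoal lumps from the green tray and tip them into the open charcoal iron, then set the scoop down on the table or back in its tray. Swing the iron's lid over and press the brass snap cap down onto its stud with the fingers: push on past the click until the lid is fully shut, and finish the job still pressing firmly on the cap. Leave the yellow jug and the steel cup where they stand.

Things in the scene. Friction and masses are not known exactly. Their poses are not given: they have to be found in the camera images.
- tray_floor (a point): green open tray, fixed, 262 x 98 mm outside, walls 4 mm thick and 30 mm high above the table; this point is the centre of its inner floor, 4 mm above the table. Its x axis runs along its length, -x towards the robot
- scoop_grip (a point): small coal scoop, loose, 0.14 kg, standing in the +x end of the tray with its mouth towards the lumps (-x): a flat steel pan with a low front edge, and an upright wooden post at its back. This point lies in the post, 100 mm above the scoop's underside and 25 mm below the post's top; the post is 18 mm thick along y and 22 mm along x. Axes: x from the mouth to the post, z up
- scoop_pan (a point): centre of the scoop's pan floor, 2.5 mm above its underside, 60 mm on the mouth side of the post's axis. The pan is 90 mm long (front edge 45 mm from here towards -x, 2.5 mm thick), 80 mm wide outside and 74 mm inside, with side walls 28 mm high that start 12 mm behind the front edge and a back wall 34 mm high. The polished pan lets lumps slide off at a tilt of about 25 degrees; 45 degrees empties it
- lump0_center (a point): charcoal lump, black, faceted, about 24 mm across and 20 mm high, 12 g; this point is its centre
- lump1_center (a point): charcoal lump, black, faceted, about 24 mm across and 20 mm high, 12 g; this point is its centre
- lump2_center (a point): charcoal lump, black, faceted, about 24 mm across and 20 mm high, 12 g; this point is its centre
- iron: cast iron charcoal iron on a round ceramic trivet, fixed; its origin is on the table under the middle of the chest. The open chest has its rim 85 mm above the table and its floor 24 mm above it; inside, the straight part runs from x -79 to +50 mm and y -52 to +52 mm, and a nose tapers on to x +100 mm. Axes: x to the nose (roughly away from the robot), y to the stud side, z up. A brass stud stands on a bracket outside the +y wall at y +76 mm, its top 79 mm above the table
- lid_hinge (a point): middle of the hinge line, on the iron's -y rim, 85 mm above the table; the line runs along the iron's x axis
- lid (a joint): lid angle in rad: 0 fully shut, about 0.09 when the cap rests on top of the stud, unclicked, 1.57 upright, up to 2.3 leaning outwards over -y. A stiff hinge: the lid stays where it is left, and about 3 N at the cap turns it. The plate is 6 mm thick, of the chest's outline, 116 mm from hinge to free edge; a wooden handle bar along the iron's x axis, 58 mm from the hinge, has its top 54 mm above the plate's underside when shut
- cap_top (a point): centre of the top of the brass snap cap (30 mm diameter, 12 mm high) on a tongue at the middle of the lid's free edge, 134 mm from the hinge line and 18 mm above the plate's underside; its z axis points out of the lid's outer face (up when shut). With the lid shut it is 103 mm above the table and 76 mm to +y of the iron's origin.
- snap_cap: the brass snap cap itself, origin at the centre of its underside; it is sprung and sinks 1 mm under the finger. The click takes about 10 to 14 N down on the cap, highest when it is 9 to 7 mm above shut; the force then falls away to almost nothing as the catch draws the lid shut, and pressing on meets a solid stop (15 N or so there is firm)
- jug: yellow plastic jug, loose, 170 mm high, origin under its middle; a bystander
- cup: stainless steel cup, loose, 85 mm high, 76 mm across, origin under its middle; a bystander
Things that resemble listed ones, but are neither listed nor needed, are in the scene too. What is shaped like the part that bears scoop_grip but pink or turquoise is not meant.

How it is judged (in metres and radians):
On the way, in this order (a step that is already met when the one before it is completed fails the run):
1. at least two lumps ride in the scoop's pan, lifted clear of the tray (((x of lump0_center in the frame of scoop_pan between -0.05 and 0.05 m and y of lump0_center in the frame of scoop_pan between -0.038 and 0.038 m and z of lump0_center in the frame of scoop_pan between 0 and 0.06 m and x of lump1_center in the frame of scoop_pan between -0.05 and 0.05 m and y of lump1_center in the frame of scoop_pan between -0.038 and 0.038 m and z of lump1_center in the frame of scoop_pan between 0 and 0.06 m) or (x of lump0_center in the frame of scoop_pan between -0.05 and 0.05 m and y of lump0_center in the frame of scoop_pan between -0.038 and 0.038 m and z of lump0_center in the frame of scoop_pan between 0 and 0.06 m and x of lump2_center in the frame of scoop_pan between -0.05 and 0.05 m and y of lump2_center in the frame of scoop_pan between -0.038 and 0.038 m and z of lump2_center in the frame of scoop_pan between 0 and 0.06 m) or (x of lump1_center in the frame of scoop_pan between -0.05 and 0.05 m and y of lump1_center in the frame of scoop_pan between -0.038 and 0.038 m and z of lump1_center in the frame of scoop_pan between 0 and 0.06 m and x of lump2_center in the frame of scoop_pan between -0.05 and 0.05 m and y of lump2_center in the frame of scoop_pan between -0.038 and 0.038 m and z of lump2_center in the frame of scoop_pan between 0 and 0.06 m)) and height (world z) of scoop_pan above 0.06 m), for 0.2 s.
2. at least two lumps lie in the iron's chest (((x of lump0_center in the frame of iron between -0.085 and 0.1 m and y of lump0_center in the frame of iron between -0.055 and 0.055 m and z of lump0_center in the frame of iron between 0.02 and 0.085 m and x of lump1_center in the frame of iron between -0.085 and 0.1 m and y of lump1_center in the frame of iron between -0.055 and 0.055 m and z of lump1_center in the frame of iron between 0.02 and 0.085 m) or (x of lump0_center in the frame of iron between -0.085 and 0.1 m and y of lump0_center in the frame of iron between -0.055 and 0.055 m and z of lump0_center in the frame of iron between 0.02 and 0.085 m and x of lump2_center in the frame of iron between -0.085 and 0.1 m and y of lump2_center in the frame of iron between -0.055 and 0.055 m and z of lump2_center in the frame of iron between 0.02 and 0.085 m) or (x of lump1_center in the frame of iron between -0.085 and 0.1 m and y of lump1_center in the frame of iron between -0.055 and 0.055 m and z of lump1_center in the frame of iron between 0.02 and 0.085 m and x of lump2_center in the frame of iron between -0.085 and 0.1 m and y of lump2_center in the frame of iron between -0.055 and 0.055 m and z of lump2_center in the frame of iron between 0.02 and 0.085 m))), for 0.3 s.
3. the fingers press the cap and the lid is clicked fully shut (value of joint lid below 0.02 rad and contact force between the fingers and snap_cap above 4 N), for 0.3 s.
At the end, for the whole second after the job is handed in: At least two lumps lie inside the chest below its rim, the lid is within 0.02 rad of fully shut, the fingers press on the brass cap with more than 4 N and keep pressing, and the scoop is let go and at rest, its pan less than 60 mm above the table and more than 100 mm from the iron's middle (all of step 3 and ((x of lump0_center in the frame of iron between -0.085 and 0.1 m and y of lump0_center in the frame of iron between -0.055 and 0.055 m and z of lump0_center in the frame of iron between 0.02 and 0.085 m and x of lump1_center in the frame of iron between -0.085 and 0.1 m and y of lump1_center in the frame of iron between -0.055 and 0.055 m and z of lump1_center in the frame of iron between 0.02 and 0.085 m) or (x of lump0_center in the frame of iron between -0.085 and 0.1 m and y of lump0_center in the frame of iron between -0.055 and 0.055 m and z of lump0_center in the frame of iron between 0.02 and 0.085 m and x of lump2_center in the frame of iron between -0.085 and 0.1 m and y of lump2_center in the frame of iron between -0.055 and 0.055 m and z of lump2_center in the frame of iron between 0.02 and 0.085 m) or (x of lump1_center in the frame of iron between -0.085 and 0.1 m and y of lump1_center in the frame of iron between -0.055 and 0.055 m and z of lump1_center in the frame of iron between 0.02 and 0.085 m and x of lump2_center in the frame of iron between -0.085 and 0.1 m and y of lump2_center in the frame of iron between -0.055 and 0.055 m and z of lump2_center in the frame of iron between 0.02 and 0.085 m)) and height (world z) of scoop_pan below 0.06 m and horizontal distance between scoop_pan and iron above 0.1 m and contact force between each of the arm, the fingers and scoop below 0.2 N and linear speed of scoop below 0.03 m/s); the arm keeps its last pose, push and grip.
It fails at once if the jug or the cup is shifted more than 40 mm (distance of any of jug, cup from where it was at the start of the episode above 0.04 m).
It also fails if it takes over 72 s, if anything falls off the work surface, if the arm or the gripper's body presses on something with over 40 N, if the wrist force passes 120 N, or if a joint passes its speed limit or range.

### The arm

A 6-joint arm with a two-finger parallel gripper is mounted at the origin on the work surface. World frame = base frame: x ahead of the robot, y to its left, z up, the work surface at z = 0. Lengths are in mm, angles in rad, forces in N, time in s.
With the tool pointing down it reaches from about 425 to 1125 mm from the base axis. Payload 14.9 kg.
Tool frame: the origin (TCP) lies on the centre line of the jaws, within the pads' length; the fingertips stand 22 mm ahead of it and the grasp point (between the pads) lies 3 mm ahead of it; x points along the fingers, z is the direction in which the jaws open and shut, and the axes are right-handed (so a half turn about x gives the same grasp; the last joint's range is limited). The gripper opens to 91 mm and grips with 3 to 60 N. Pads are 32 mm wide; open, the fingers measure 118 mm over their backs; the gripper's body (76 mm by 178 mm) begins 60 mm behind the grasp point.
Start: joints at [1.12, 0.379, 1.734, -0, 1.028, -0.033], TCP at [284.034, 639.799, 235.932] pointing down, gripper open.
Joint ranges: [-2.77, 2.77], [-0.74, 2.19], [0, 2.66], [-1.06, 4.2], [0.31, 2.87], [-3.08, 3.08]. Speed limits (rad/s): [1.89, 1.89, 2.39, 3.14, 3.14, 3.14].

### API

Orientations are given as a rotation vector (axis times angle).
In Python, from plant import env gives the robot as it stands.
- The arm moves only by the shell command python3 -m jog 'ROWS' [FORCE]. ROWS is JSON, one flat list of numbers, 7 for each row, row after row: the shift along the tool's x, y, z in m, then the turn, a rotation vector about the tool's x, y, z in degrees, then the gripper command: -1 is shut, 1 is fully open, values between are in proportion. A call has 1 to 12 rows; each row is the pose to reach, as a shift and turn from the pose commanded when the call began, along the tool's axes at that moment; what a row does not reach only later rows make up. A row lasts 1/10 s, in which the tool goes at most 50 mm and 8.59 degrees, less where a joint would pass 70% of its speed; a pose out of reach is approached as far as the arm can. A call with a gripper value outside its range is refused whole. The fingers move at their own pace and stop on an object; FORCE is the grip in N (left out, the last holds). Time passes only in rows, so rows that repeat a pose let the fingers close. It gives the time, the measured TCP pose, the force and the opening at its end, in the units of the state.
- env.get_state(): the state, without advancing time (a new reading comes with each control period).
- env.get_image(name): name is "side" or "top"; returns (picture, depth): 420x560x3 uint8, red, green, blue; 420x560 float32, mm along the optical axis (not along the pixel's ray), 0 where there is no reading.
- env.calibration(name): a dict with "fov_y" (degrees; the focal length in pixels is half the picture's height over the tangent of half this angle, whatever the lens; pixels are square), "cx", "cy" (the principal point, pixels), "extrinsics" (4x4, takes a point from world to camera coordinates). Camera axes: x right, y up, looking along -z (the intrinsics and any distortion apply to the point x, -y, -z); pixel columns grow to the right and rows downward; lengths in mm; the calibration is good to about 2 mm. A picture is of the moment at which its call begins. calibration takes no time and is no camera call.
- env.job_done(): hands the job in, once; it reports no verdict.
Trained networks look in the newest picture that a camera, given by its name, has taken for a name from the list of things; names that differ only in an ending like _2 or _b are one class to them, and where a whole thing is asked for, a point or a joint stands for the part that bears it (a point fixed in the world has none). Each returns a list of dicts, best first, with "confidence" (0 to 1); they miss things now and then, are a little off and sometimes report something else, mostly with a low value. They report only what shows in the picture. A call takes as long as a camera call. They do not tell look-alikes from the thing itself.
- env.outline_of(query, camera): "region" (420x560 bool, what is visible of it).
- env.pinpoint(query, camera): "point" ([x, y, z] in mm, in world coordinates, good to about 4 mm: a listed point, or the origin of a listed thing).
The state is a dict: "time": time; "joints": joint angles; "joint_vel": joint speeds; "effort": joint torques, N m; "tool_pos": TCP position; "ee_rot": TCP orientation; "wrist_force": force on the tool from outside, world axes, zero at the start; "wrist_torque": the same for the moment, N m; "opening": opening from 0.0 (shut) to 1.0 (fully open).
Only numpy, scipy, OpenCV 4.12 (cv2) and the standard library are available. Lean on these libraries where they do the work, as an engineer would, in place of code of your own. Each camera call takes 0.05 s, during which the arm holds its last target. There are 200 camera calls.

## Working session

There is one attempt and no reset: what is moved stays moved. The work goes in short steps, Python scripts to look and compute and a shell command to move; the robot and the scene stay as the last step left them, time stands still between calls to the robot, and variables do not carry over. Pictures are saved under pics/ and viewed, about 8 in all and at most 12, crops included, and the job is handed in when it is done.

```bash
mkdir -p pics; ls; cat > h.py <<'E'
from plant import env
import numpy as np, cv2
from scipy.spatial.transform import Rotation as R
np.set_printoptions(precision=3,suppress=True)
def snap(cam,fn=None):
    p,d=env.get_image(cam)
    if fn: cv2.imwrite('pics/'+fn,p[:,:,::-1])
    return p,d
def cloud(cam,d):
    c=env.calibration(cam);E=np.array(c['extrinsics']);f=210/np.tan(np.radians(c['fov_y']/2))
    v,u=np.mgrid[:420,:560];P=np.stack([(u-c['cx'])/f*d,-(v-c['cy'])/f*d,-d],-1)
    W=(P-E[:3,3])@E[:3,:3]
    W[d<=0]=np.nan
    return W
def find(q,cam):
    return [(np.array(r['point']),round(r['confidence'],2)) for r in env.pinpoint(q,cam)]
def st():
    s=env.get_state();print('t',round(s['time'],2),'tcp',np.array(s['tool_pos']),'F',np.array(s['wrist_force']),'op',s['opening']);print(R.from_rotvec(s['ee_rot']).as_matrix());return s
E
python3 - <<'E'
from h import *
s=st();print(s['ee_rot'])
for cam in('top','side'):
    c=env.calibration(cam);print({k:c[k] for k in c if k!='extrinsics'},[k for k in c]);print(np.array(c['extrinsics']))
    snap(cam,cam+'0.png')
    for q in['tray_floor','scoop_grip','scoop_pan','lump0_center','iron','lid_hinge','cap_top','jug','cup']:
        print(cam,q,find(q,cam))
E
```

```text
pics
t 0.0 tcp [283.874 639.445 235.284] F [-0.539 -0.27   0.917] op 1.0052178969008516
[[-0.001 -0.914  0.406]
 [-0.001  0.406  0.914]
 [-1.     0.    -0.001]]
[-0.897  1.379  0.896]
{'fov_y': 56.57039478732973, 'cx': 274.8899647074579, 'cy': 213.02233866401178} ['fov_y', 'cx', 'cy', 'extrinsics']
[[   0.019   -1.       0.005  113.22 ]
 [   0.986    0.019    0.166 -585.848]
 [  -0.166    0.002    0.986 -931.621]
 [   0.       0.       0.       1.   ]]
top tray_floor [(array([638.4, 492.2,  -2. ]), 0.66), (array([564.5, 182.5,   1.7]), 0.57)]
top scoop_grip [(array([292.2, 427.1,  99.6]), 0.85), (array([479.9, 304.7, 100.6]), 0.73), (array([324.6, 236.7,  98. ]), 0.69), (array([675. , 177.2, 108.1]), 0.64)]
top scoop_pan [(array([337.1, 179.7,   4.3]), 0.97), (array([615.7, 178.9,   8.9]), 0.87), (array([335.2, 466.3,   0.9]), 0.77), (array([467.7, 363.8,   4.2]), 0.65)]
top lump0_center [(array([ 508.4, -232.5,  191.4]), 0.59), (array([465.7, 198.3,  17.6]), 0.41)]
top iron [(array([519.1, -95.2,   3.3]), 0.59)]
top lid_hinge [(array([ 515.7, -153.7,   82.9]), 0.77)]
top cap_top [(a
[... 644 characters left out ...]
. , 177.7, 101.2]), 0.68), (array([294.5, 427.9,  99.3]), 0.64)]
side scoop_pan [(array([338.8, 469.1,  -0.7]), 0.93), (array([466.7, 364.6,   1.3]), 0.92), (array([335. , 181.2,   0. ]), 0.66), (array([613. , 180.1,   8. ]), 0.58)]
side lump0_center [(array([ 514.5, -154.8,   86. ]), 0.71), (array([465.3, 199.2,  11.6]), 0.59), (array([547.8, 193.9,  13.5]), 0.26)]
side iron [(array([519.5, -95.2,  -5.9]), 0.89), (array([464.9, 197.9,  14.3]), 0.7)]
side lid_hinge [(array([ 513.7, -151.2,   83.4]), 0.89), (array([642.8, 487.7,  -1.7]), 0.57)]
side cap_top [(array([ 510.9, -239.2,  187.9]), 0.45)]
side jug [(array([640.2, 489.3,   1.7]), 0.85)]
side cup [(array([807.8,  52.2,  -3.4]), 0.74)]
```

View pics/top0.png

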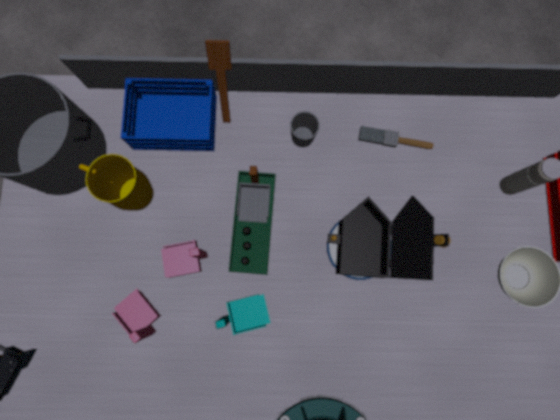

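View pics/side0.png

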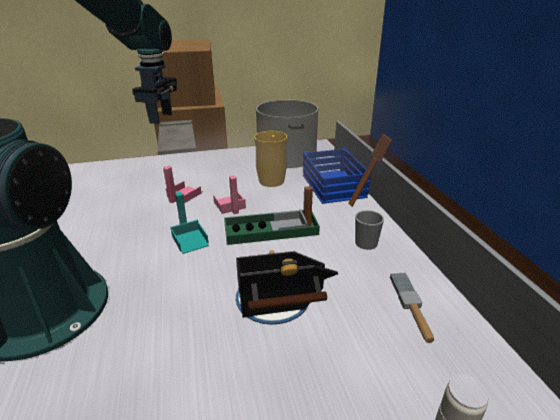

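```bash
python3 - <<'E'
from h import *
for cam in('top','side'):
    p,d=snap(cam);W=cloud(cam,d)
    hsv=cv2.cvtColor(p,cv2.COLOR_RGB2HSV)
    # dark things within tray
    m=(hsv[...,2]<70)&(abs(W[...,0]-540)<110)&(abs(W[...,1]-182)<50)&(W[...,2]>6)&(W[...,2]<40)
    n,l,s,c=cv2.connectedComponentsWithStats(m.astype(np.uint8))
    for i in range(1,n):
        if s[i,4]>15:
            w=W[l==i];print(cam,'lump',s[i],np.nanmean(w,0),np.nanmin(w,0),np.nanmax(w,0))
    m=(hsv[...,0]>40)&(hsv[...,0]<85)&(hsv[...,1]>80)&(W[...,2]>22)&(W[...,2]<38)
    w=W[m];print('tray',np.percentile(w,[1,50,99],axis=0)); 
    if len(w): print(cv2.minAreaRect(w[:,:2].astype(np.float32)))
    m=(abs(W[...,0]-680)<30)&(abs(W[...,1]-178)<30)&(W[...,2]>60)&(W[...,2]<140)
    w=W[m];print('post',np.percentile(w,[2,50,98],axis=0))
E
```

```text
top lump [232 189   8  57 109] [576.565 225.648  22.065] [503.361 217.971   6.003] [647.557 231.89   35.766]
top lump [238 227  14  13  78] [538.918 198.082  19.162] [521.033 185.298   6.025] [550.901 219.435  27.369]
top lump [241 242  12  11  71] [502.228 195.555  19.532] [487.434 181.882   6.019] [513.333 210.623  28.05 ]
top lump [263 250   5  17  27] [469.901 144.944  18.54 ] [451.844 141.976   6.037] [493.409 152.245  34.473]
top lump [239 257  12   9  69] [463.657 199.209  20.153] [453.608 185.947   6.106] [473.875 214.106  27.524]
tray [[240.853  -4.939  22.367]
 [562.974 142.054  29.257]
 [692.94  232.973  36.288]]
((429.363525390625, 26.22216796875), (642.7009887695312, 327.1052551269531), 27.01640510559082)
post [[660.002 170.236  65.215]
 [664.584 177.958 126.355]
 [681.38  187.581 131.265]]
side lump [227 214  48  18 429] [517.531 212.907  18.608] [446.701 180.218   6.117] [586.228 231.971  32.314]
side lump [227 232  46  12 284] [490.827 135.901  17.993] [434.954 132.004   6.016] [560.612 142.5    32.763]
tray [[ -34.588 -152.778   22.207]
 [ 507.176  131.425   27.914]
 [ 693.671  233.48    37.261]]
((329.4455871582031, 54.66937255859375), (390.75787353515625, 709.5194702148438), 85.1217269897461)
post [[663.068 164.031  61.191]
 [672.165 168.129 100.214]
 [683.623 181.585 131.592]]
```

Top view: green tray px (230–275, 172–272), brown scoop post (254,173), lumps at (247,231), (247,241) and (245,261). The iron is at (360,240) with its lid open to the right and the cap at (441,240). The pink and turquoise scoops, yellow jug (110,180) and cup (304,127) are bystanders. The side view agrees.

```bash
cat >> h.py <<'E'
def Rt(yaw,pitch=0):
    # tool down, jaws(z) at world angle yaw deg; pitch>0 tilts scoop mouth (-x) down
    z=np.array([np.cos(np.radians(yaw)),np.sin(np.radians(yaw)),0]);x=np.array([0,0,-1.])
    M=np.stack([x,np.cross(z,x),z],1)
    return R.from_rotvec(-np.radians(pitch)*z)*R.from_matrix(M)
def row(pos,Rg):
    s=env.get_state();Q=R.from_rotvec(s['ee_rot'])
    print('row m',np.round(Q.inv().apply(np.array(pos)-s['tool_pos'])/1000,4),'deg',np.round(np.degrees((Q.inv()*Rg).as_rotvec()),2))
E
python3 - <<'E'
from h import *
for cam in('top','side'):
    p,d=snap(cam);W=cloud(cam,d);hsv=cv2.cvtColor(p,cv2.COLOR_RGB2HSV)
    m=(hsv[...,0]>40)&(hsv[...,0]<85)&(hsv[...,1]>80)&(W[...,2]>26)&(W[...,2]<34)&(abs(W[...,0]-564)<140)&(abs(W[...,1]-181)<56)
    print(cam,cv2.minAreaRect(W[m][:,:2].astype(np.float32)),m.sum())
    for lo,hi in((220,240),(125,145)):
        w=W[m&(W[...,1]>lo)&(W[...,1]<hi)]
        if len(w)>10: print(np.polyfit(w[:,0]-564,w[:,1],1))
p,d=snap('top');W=cloud('top',d);m=(W[...,1]<-245)&(W[...,0]>350)&(W[...,0]<700)&(W[...,2]>20)
for y in range(-460,-245,20):
    w=W[m&(W[...,1]<y+20)&(W[...,1]>y)]
    if len(w): print(y,len(w),w.min(0),w.max(0))
row([676.5,177.5,220],Rt(88.2));row([676.5,177.5,220],Rt(-91.8))
E
```

```text
top ((563.9783325195312, 180.1763458251953), (89.29964447021484, 255.68601989746094), 86.62067413330078) 109
[ -0.046 137.531]
side ((566.0328979492188, 176.49972534179688), (101.89219665527344, 257.96917724609375), 85.22319030761719) 277
[ -0.064 224.372]
[ -0.051 132.05 ]
-460 67 [ 372.256 -459.948   20.544] [ 501.286 -440.382   63.834]
-440 131 [ 392.743 -439.975   27.544] [ 483.774 -422.588   62.571]
row m [ 0.016 -0.546 -0.263] deg [-22.14  -0.     0.  ]
row m [ 0.016 -0.546 -0.263] deg [157.86   0.     0.  ]
```

```bash
python3 -m jog '[0.016,-0.25,-0.12,-12,0,0,1, 0.016,-0.546,-0.263,-23,0,0,1, 0.016,-0.546,-0.263,-23,0,0,1, 0.016,-0.546,-0.263,-23,0,0,1, 0.016,-0.546,-0.263,-23,0,0,1, 0.016,-0.546,-0.263,-23,0,0,1, 0.016,-0.546,-0.263,-23,0,0,1, 0.016,-0.546,-0.263,-23,0,0,1, 0.016,-0.546,-0.263,-23,0,0,1, 0.016,-0.546,-0.263,-23,0,0,1, 0.016,-0.546,-0.263,-23,0,0,1, 0.016,-0.546,-0.263,-23,0,0,1]' 50; python3 - <<'E'
from h import *
st()
snap('side','s1.png')
for q in('scoop_grip','scoop_pan','lump0_center','lump1_center','lump2_center'): print(q,find(q,'side'))
row([677,177.5,107],Rt(87))
E
```

```text
time: 2.45
tool_pos: [673.3, 181.0, 220.2]
ee_rot: [-1.197, 1.217, 1.197]
wrist_force: [0.7, 1.2, -0.2]
opening: 1.0
t 2.45 tcp [673.323 180.994 220.205] F [ 0.709  1.184 -0.178] op 0.9996797999451901
[[ 0.    -1.     0.016]
 [ 0.     0.016  1.   ]
 [-1.    -0.     0.   ]]
scoop_grip [(array([676.6, 176. , 100.7]), 0.82), (array([291. , 425.9,  97.6]), 0.8), (array([323.4, 238. , 102.9]), 0.69), (array([476.6, 305.7,  98.4]), 0.68)]
scoop_pan [(array([465. , 364.8,   2. ]), 0.98), (array([337.8, 180.7,   0.5]), 0.83), (array([339.7, 468.6,  -2.2]), 0.78), (array([611.1, 185.2,   7.7]), 0.74)]
lump0_center [(array([464.5, 197.8,  15.8]), 0.62)]
lump1_center [(array([506.9, 191.1,  14.8]), 0.61), (array([ 510.1, -227.7,  199.8]), 0.59)]
lump2_center [(array([547.3, 194.9,  15.5]), 0.58), (array([612.1, 183.5,   6.2]), 0.38)]
row m [ 0.113 -0.006 -0.006] deg [ 2.08  0.   -0.03]
```

```bash
python3 -m jog '[0.04,0,0,2,0,0,1, 0.08,0,0,2,0,0,1, 0.113,0,0,2,0,0,1, 0.113,0,0,2,0,0,1, 0.113,0,0,2,0,0,1]'; python3 - <<'E'
from h import *
st()
p,d=snap('side');W=cloud('side',d);cv2.imwrite('pics/s2.png',cv2.resize(p[150:270,200:380,::-1],None,fx=4,fy=4))
row([677,177.5,107],Rt(87))
E
```

```text
time: 3.25
tool_pos: [671.9, 183.8, 107.8]
ee_rot: [-1.172, 1.233, 1.172]
wrist_force: [0.5, -0.3, 0.8]
opening: 0.998
t 3.25 tcp [671.88  183.766 107.778] F [ 0.523 -0.287  0.754] op 0.9982263369106726
[[-0.    -0.999  0.05 ]
 [-0.     0.05   0.999]
 [-1.     0.    -0.   ]]
row m [ 0.002 -0.005 -0.006] deg [0.12 0.03 0.09]
```

View pics/s2.png

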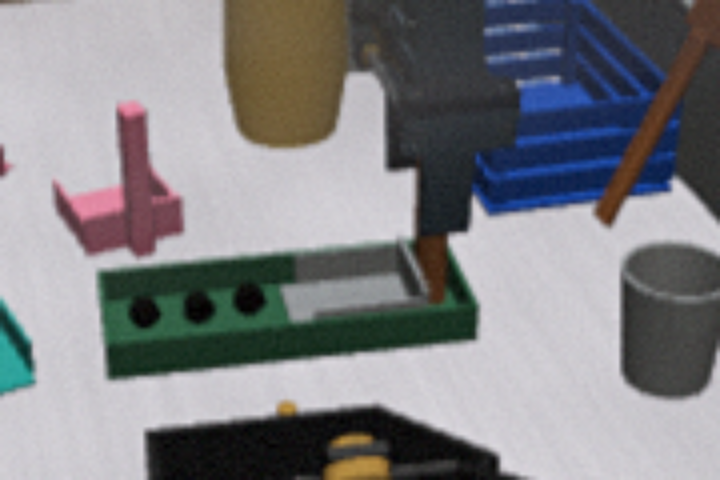

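The fingers straddle the brown post (crop px 430,220). I'll correct by 5–6 mm and grip.

```bash
python3 -m jog '[0.001,-0.005,-0.006,0,0,0,1, 0.001,-0.005,-0.006,0,0,0,1, 0.001,-0.005,-0.006,0,0,0,-1, 0.001,-0.005,-0.006,0,0,0,-1, 0.001,-0.005,-0.006,0,0,0,-1, 0.001,-0.005,-0.006,0,0,0,-1, 0.001,-0.005,-0.006,0,0,0,-1, 0.001,-0.005,-0.006,0,0,0,-1]' 55; python3 - <<'E'
from h import *
st()
snap('side');print(find('scoop_pan','side'))
snap('top');print(find('scoop_pan','top'),find('lump1_center','top'),find('tray_floor','top'))
E
```

```text
time: 4.1
tool_pos: [676.8, 176.6, 106.0]
ee_rot: [-1.171, 1.233, 1.171]
wrist_force: [-0.2, 0.0, 0.9]
opening: 0.505
t 4.1 tcp [676.804 176.613 106.029] F [-0.208  0.03   0.926] op 0.5046375890892638
[[-0.    -0.999  0.051]
 [-0.     0.051  0.999]
 [-1.     0.    -0.   ]]
[(array([466.2, 365. ,   2. ]), 0.9), (array([336.6, 470.7,  -1.5]), 0.79), (array([336.4, 181.1,  -0.9]), 0.74), (array([613.8, 182.1,   5.7]), 0.56), (array([545. , 194.4,  12. ]), 0.49)]
[(array([471.1, 364.2,   3.8]), 0.65), (array([335.5, 466.4,   1.4]), 0.59)] [] []
```

```bash
python3 -m jog '[0,0,0,0,0,0,-1, 0,0,0,0,0,0,-1, 0,0,0,0,0,0,-1, 0,0,0,0,0,0,-1, 0,0,0,0,0,0,-1, 0,0,0,0,0,0,-1]' 55;  python3 -m jog '[0,0.01,0,0,0,0,-1, 0,0.02,0,0,0,0,-1, 0,0.03,0,0,0,0,-1, 0,0.04,0,0,0,0,-1, 0,0.05,0,0,0,0,-1, 0,0.06,0,0,0,0,-1, 0,0.07,0,0,0,0,-1, 0,0.08,0,0,0,0,-1, 0,0.09,0,0,0,0,-1, 0,0.1,0,0,0,0,-1, 0,0.11,0,0,0,0,-1]';python3 - <<'E'
from h import *
st()
p,d=snap('side');cv2.imwrite('pics/s3.png',cv2.resize(p[150:270,200:380,::-1],None,fx=4,fy=4))
E
```

```text
time: 5.0
tool_pos: [676.8, 176.6, 106.0]
ee_rot: [-1.171, 1.233, 1.171]
wrist_force: [0.1, 0.1, -1.0]
opening: 0.194
time: 6.1
tool_pos: [566.3, 182.3, 106.1]
ee_rot: [-1.171, 1.233, 1.171]
wrist_force: [4.4, -1.1, 1.8]
opening: 0.193
t 6.1 tcp [566.255 182.28  106.138] F [ 4.423 -1.118  1.792] op 0.19340308933964678
[[ 0.    -0.999  0.051]
 [ 0.     0.051  0.999]
 [-1.    -0.     0.   ]]
```

View pics/s3.png

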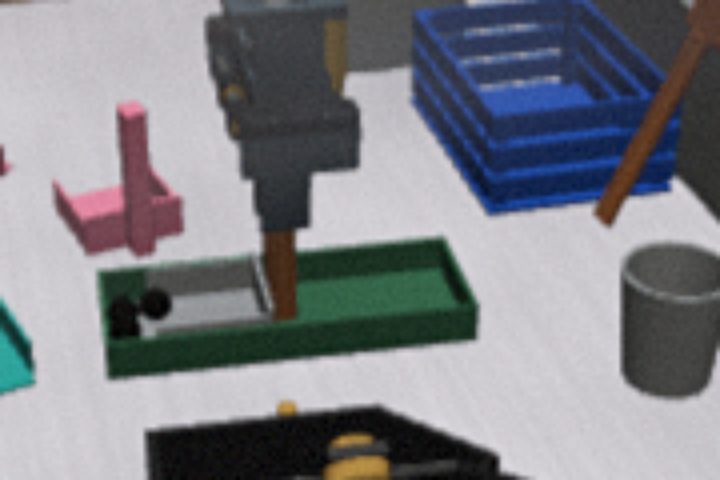

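One lump already rides in the pan (crop px 155,303). The other two are against the end wall (123,312), so I'll push on slowly.

```bash
python3 -m jog '[0,0.003,0,0,0,0,-1, 0,0.006,0,0,0,0,-1, 0,0.009,0,0,0,0,-1, 0,0.012,0,0,0,0,-1, 0,0.015,0,0,0,0,-1, 0,0.017,0,0,0,0,-1, 0,0.019,0,0,0,0,-1]';python3 - <<'E'
from h import *
st()
p,d=snap('side');p2,d=snap('top');cv2.imwrite('pics/s4.png',np.hstack([cv2.resize(p[190:260,210:310,::-1],(500,350)),cv2.resize(p2[160:280,215:290,::-1],(280,350))]))
E
```

```text
time: 6.85
tool_pos: [547.9, 183.2, 106.1]
ee_rot: [-1.171, 1.233, 1.171]
wrist_force: [-0.5, -0.0, -1.5]
opening: 0.197
t 6.85 tcp [547.853 183.21  106.076] F [-0.489 -0.039 -1.457] op 0.19717251324527918
[[-0.    -0.999  0.051]
 [-0.     0.051  0.999]
 [-1.     0.    -0.   ]]
```

View pics/s4.png

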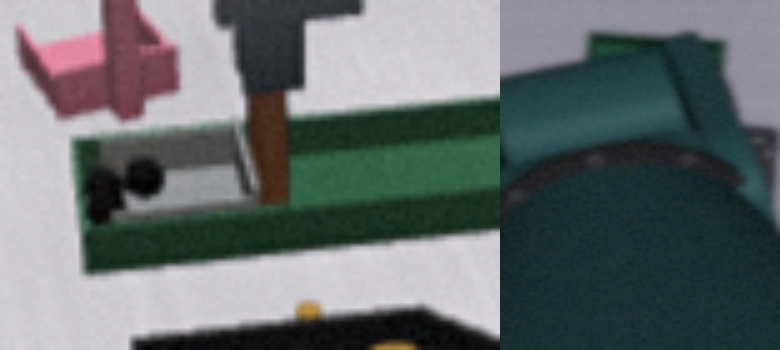

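```bash
python3 - <<'E'
from h import *
p,d=snap('side');W=cloud('side',d)
m=(p.max(-1)<45)&(W[...,0]>430)&(W[...,0]<520)&(W[...,1]>130)&(W[...,1]<228)&(W[...,2]>4)&(W[...,2]<60)
n,l,s,c=cv2.connectedComponentsWithStats(m.astype(np.uint8))
for i in range(1,n):
    if s[i,4]>8: print(s[i],np.nanmean(W[l==i],0),np.percentile(W[l==i],[3,97],axis=0))
for q in('lump0_center','lump1_center','lump2_center'):
    for r in env.outline_of(q,'side'):
        k=r['region'];print(q,round(r['confidence'],2),k.sum(),np.nanmedian(W[k],0))
    print(find(q,'side'))
E
```

```text
[227 222  16  13 114] [460.836 187.808  23.733] [[442.539 164.998  15.459]
 [484.367 203.629  29.332]]
[253 239   5   2   9] [511.438 134.487   8.384] [[506.661 133.069   6.378]
 [517.064 136.159  10.467]]
[240 240   8   2  11] [480.57  136.517   8.345] [[471.422 134.283   4.971]
 [489.872 138.1    11.882]]
[(array([446.1, 200.2,  15.7]), 0.4), (array([ 507.5, -224.7,  197. ]), 0.26)]
lump1_center 0.73 606 [518.294 193.382  28.172]
lump1_center 0.66 154 [ 507.338 -240.796  201.961]
[(array([450.2, 173.7,  19.2]), 0.4)]
lump2_center 0.53 45 [476.217 196.564  22.274]
[(array([ 510.1, -228.1,  198.7]), 0.65), (array([477.8, 202.7,  16.8]), 0.52), (array([806.5,  53.3,  -1.1]), 0.18)]
```

All three look to be on the pan floor (x 446–478). I'll push 4 mm more, then tilt the mouth up and lift.

```bash
python3 -m jog '[0,0.003,0,0,0,0,-1, 0,0.004,0,0,0,0,-1, 0,0.004,0,0,0,0,-1, -0.002,-0.002,0,0,0,3,-1, -0.004,-0.007,0,0,0,6,-1, -0.007,-0.013,0,0,0,10,-1, -0.012,-0.019,0,0,0,14,-1, -0.017,-0.024,0,0,0,17,-1, -0.03,-0.026,0,0,0,17,-1, -0.045,-0.026,0,0,0,17,-1]';python3 - <<'E'
from h import *
st()
p,d=snap('side');cv2.imwrite('pics/s5.png',cv2.resize(p[150:270,200:380,::-1],None,fx=4,fy=4))
E
```

```text
time: 8.3
tool_pos: [573.8, 181.7, 151.5]
ee_rot: [-1.011, 1.441, 1.387]
wrist_force: [-1.4, -0.2, -1.4]
opening: 0.195
t 8.3 tcp [573.778 181.714 151.476] F [-1.374 -0.248 -1.399] op 0.19518173181548548
[[-0.292 -0.955  0.051]
 [ 0.015  0.049  0.999]
 [-0.956  0.292 -0.   ]]
```

View pics/s5.png

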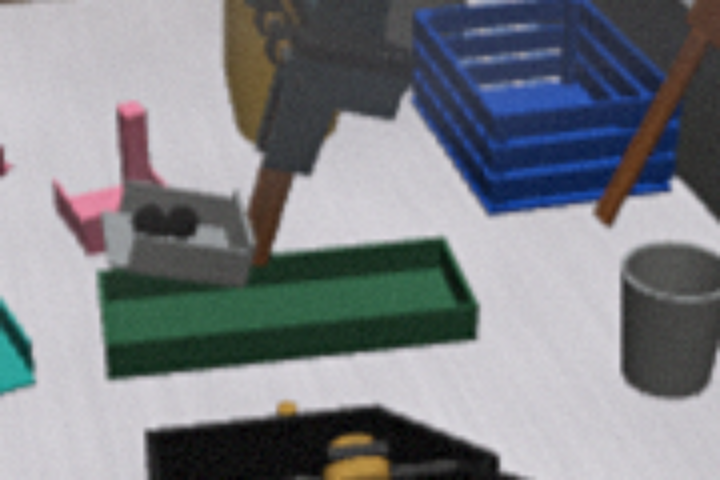

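Lumps ride in the lifted pan (crop px 150,220 and 182,222). Next is carrying them to the iron.

```bash
python3 - <<'E'
from h import *
row([574,181.7,235],Rt(87,-17))
row([662,-96,235],Rt(87,-17))
E
```

```text
row m [-0.077  0.024 -0.   ] deg [0.07 0.01 0.2 ]
row m [-0.107 -0.074 -0.273] deg [0.07 0.01 0.2 ]
```

```bash
python3 -m jog '[-0.035,0.01,0,0,0,0,-1, -0.07,0.02,0,0,0,0,-1, -0.08,0.01,-0.03,0,0,0,-1, -0.085,-0.005,-0.07,0,0,0,-1, -0.09,-0.02,-0.11,0,0,0,-1, -0.095,-0.035,-0.15,0,0,0,-1, -0.1,-0.05,-0.19,0,0,0,-1, -0.105,-0.06,-0.23,0,0,0,-1, -0.107,-0.074,-0.26,0,0,0,-1, -0.107,-0.074,-0.273,0,0,0,-1, -0.107,-0.074,-0.273,0,0,0,-1]'; python3 - <<'E'
from h import *
st()
p,d=snap('side');cv2.imwrite('pics/s6.png',cv2.resize(p[130:330,200:400,::-1],None,fx=3,fy=3))
print(find('scoop_pan','side')[:6],find('iron','side'))
# dump poses: E + offset
E0=np.array([530,-96,108])
u=np.array([.9986,-.05])
for ph in(-17,0,15,30,50):
    c,s=np.cos(np.radians(ph)),np.sin(np.radians(ph));ox=105*c-101*s;oz=105*s+101*c
    print(ph);row(E0+[ox*u[0],ox*u[1],oz],Rt(87,ph))
E
```

```text
time: 9.45
tool_pos: [661.3, -97.0, 232.1]
ee_rot: [-1.01, 1.442, 1.386]
wrist_force: [-0.7, -0.7, -1.7]
opening: 0.196
t 9.45 tcp [661.313 -97.045 232.141] F [-0.745 -0.699 -1.7  ] op 0.19639535516994555
[[-0.291 -0.955  0.053]
 [ 0.015  0.051  0.999]
 [-0.957  0.292 -0.   ]]
[(array([338.4, 469.6,  -2. ]), 0.77), (array([464.6, 366.8,   3.4]), 0.76), (array([571.3, -86.7, 154.4]), 0.74), (array([338.1, 183. ,   0.4]), 0.62), (array([566. , 183.5,   3.6]), 0.33)] [(array([519.3, -93.6,  -4.8]), 0.95)]
-17
row m [ 0.056 -0.016 -0.008] deg [ 0.1  -0.02  0.02]
0
row m [ 0.03   0.018 -0.008] deg [  0.1   -0.01 -16.98]
15
row m [ 0.016  0.054 -0.008] deg [  0.11   0.   -31.98]
30
row m [ 0.011  0.091 -0.008] deg [  0.11   0.02 -46.98]
50
row m [ 0.021  0.141 -0.008] deg [  0.1    0.04 -66.98]
```

View pics/s6.png

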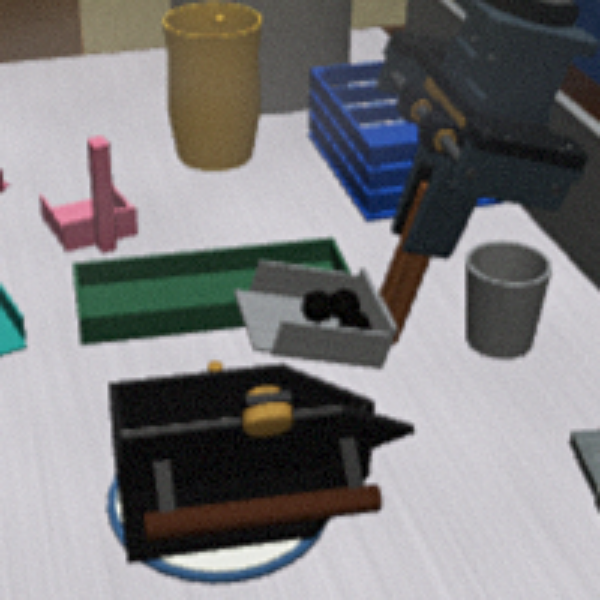

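All three lumps sit at the back of the pan (crop px 320–355, 300–320). Now I'll tip them over the chest.

```bash
python3 -m jog '[0.05,-0.01,-0.008,0,0,0,-1, 0.045,0,-0.008,0,0,-8,-1, 0.03,0.018,-0.008,0,0,-17,-1, 0.025,0.03,-0.008,0,0,-22,-1, 0.02,0.042,-0.008,0,0,-27,-1, 0.016,0.054,-0.008,0,0,-32,-1, 0.014,0.066,-0.008,0,0,-37,-1, 0.012,0.079,-0.008,0,0,-42,-1, 0.011,0.091,-0.008,0,0,-47,-1, 0.013,0.104,-0.008,0,0,-52,-1, 0.015,0.116,-0.008,0,0,-57,-1, 0.018,0.129,-0.008,0,0,-62,-1]'; python3 -m jog '[0,0.012,0,0,0,-5,-1, 0,0.012,0,0,0,-5,-1, 0,0.012,0,0,0,-5,-1, 0,0.012,0,0,0,-5,-1]';python3 - <<'E'
from h import *
st()
p,d=snap('side');cv2.imwrite('pics/s7.png',cv2.resize(p[130:330,200:400,::-1],None,fx=3,fy=3))
E
```

```text
time: 10.8
tool_pos: [536.0, -106.3, 263.1]
ee_rot: [-1.425, 0.68, 0.666]
wrist_force: [0.3, -0.4, -2.0]
opening: 0.193
time: 11.2
tool_pos: [524.2, -113.5, 257.2]
ee_rot: [-1.438, 0.607, 0.612]
wrist_force: [0.6, -0.3, -1.3]
opening: 0.193
t 11.2 tcp [ 524.202 -113.466  257.239] F [ 0.638 -0.275 -1.253] op 0.19271815041514517
[[ 0.708 -0.706  0.013]
 [ 0.02   0.039  0.999]
 [-0.706 -0.707  0.041]]
```

View pics/s7.png

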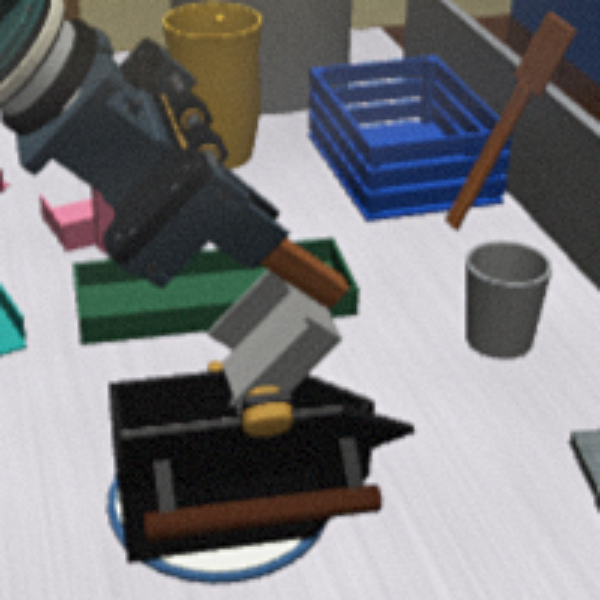

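```bash
python3 - <<'E'
from h import *
s=st();print(np.array(s['joints']))
for cam in('side','top'):
    snap(cam);print([find(f'lump{i}_center',cam) for i in(0,)], [ (r['confidence'],r['region'].sum(),np.argwhere(r['region']).mean(0)) for r in env.outline_of('lump0_center',cam)])
row([512,-98,258],Rt(87,50));row([560,-98,300],Rt(87,0))
E
```

```text
t 11.25 tcp [ 524.648 -113.549  257.532] F [ 0.248  0.609 -1.116] op 0.19528521563701626
[[ 0.708 -0.706  0.013]
 [ 0.02   0.038  0.999]
 [-0.706 -0.707  0.041]]
[-0.389 -0.096  2.399  1.26   0.306 -3.062]
[[(array([517.7, -97. ,  -5.5]), 0.27)]] []
[[(array([454. , -68.9,  35.6]), 0.64)]] []
row m [-0.009  0.009  0.016] deg [-0.24  3.22 -4.97]
row m [-0.005 -0.054  0.018] deg [ 1.17  3.1  45.02]
```

```bash
python3 -m jog '[0,0,0,0,0,0,-1, 0,0,0,0,0,0,-1, -0.02,-0.03,0.01,1,3,8,-1, -0.02,-0.045,0.018,1,3,16,-1, -0.02,-0.06,0.018,1,3,24,-1, -0.01,-0.08,0.018,1,3,32,-1, 0,-0.1,0.018,1,3,40,-1, 0.01,-0.11,0.018,1,3,45,-1, 0.01,-0.11,0.018,1,3,45,-1]'; python3 - <<'E'
from h import *
s=st();print(np.array(s['joints']))
p1,_=snap('side');p2,_=snap('top')
cv2.imwrite('pics/s8.png',np.hstack([cv2.resize(p1[170:320,230:380,::-1],(400,400)),cv2.resize(p2[180:290,320:430,::-1],(400,400))]))
row([640,35,230],Rt(87,0));row([640,35,108],Rt(87,0))
E
```

```text
time: 12.45
tool_pos: [611.3, -100.9, 330.4]
ee_rot: [-1.226, 1.125, 1.088]
wrist_force: [-0.6, 0.1, -2.3]
opening: 0.195
t 12.45 tcp [ 611.337 -100.873  330.356] F [-0.571  0.102 -2.254] op 0.1947338490476587
[[ 0.129 -0.991  0.042]
 [ 0.01   0.044  0.999]
 [-0.992 -0.129  0.016]]
[-0.216  0.104  1.899  0.044  1.014 -1.764]
row m [ 0.104 -0.01   0.134] deg [0.63 1.08 7.45]
row m [0.225 0.006 0.132] deg [0.63 1.08 7.45]
```

View pics/s8.png

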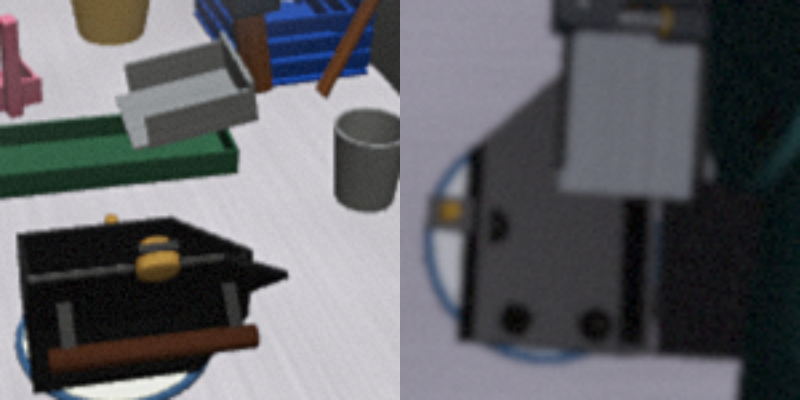

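All three lumps lie in the chest (top crop px 497,225; 515,320; 595,322) and the scoop is empty. I'll put the scoop on free table at about (680,40).

```bash
python3 -m jog '[0,-0.02,0.04,0,0,2,-1, 0,-0.05,0.08,0.6,1,5,-1, 0.05,-0.05,0.12,0.6,1,7.4,-1, 0.1,-0.05,0.137,0.6,1,7.4,-1, 0.14,-0.045,0.137,0.6,1,7.4,-1, 0.17,-0.042,0.137,0.6,1,7.4,-1, 0.2,-0.04,0.137,0.6,1,7.4,-1, 0.2,-0.04,0.137,0.6,1,7.4,-1, 0.2,-0.04,0.137,0.6,1,7.4,-1]'; python3 - <<'E'
from h import *
st()
row([680,40,103],Rt(87,0))
E
```

```text
time: 13.45
tool_pos: [680.8, 37.3, 138.9]
ee_rot: [-1.17, 1.228, 1.169]
wrist_force: [0.5, 0.3, -0.8]
opening: 0.194
t 13.45 tcp [680.767  37.319 138.927] F [ 0.546  0.254 -0.842] op 0.19402374836005418
[[ 0.004 -0.999  0.053]
 [ 0.003  0.053  0.999]
 [-1.    -0.004  0.003]]
row m [0.036 0.001 0.003] deg [-0.02  0.18  0.25]
```

```bash
python3 -m jog '[0.02,0,0,0,0,0,-1, 0.03,0,0,0,0,0,-1, 0.035,0,0,0,0,0,-1, 0.035,0,0,0,0,0,-1]'; python3 -m jog '[0.001,0,0,0,0,0,-1, 0.001,0,0,0,0,0,-0.5, 0.001,0,0,0,0,0,0, 0.001,0,0,0,0,0,0,0.001,0,0,0,0,0,0, 0.001,0,0,0,0,0,0.2, 0.001,0,0,0,0,0,0.2]'; python3 - <<'E'
from h import *
st()
E
```

```text
time: 13.85
tool_pos: [681.3, 37.5, 103.8]
ee_rot: [-1.17, 1.229, 1.169]
wrist_force: [-0.7, 0.5, -1.0]
opening: 0.195
time: 14.55
tool_pos: [681.3, 37.6, 102.4]
ee_rot: [-1.17, 1.23, 1.169]
wrist_force: [0.3, 0.1, 0.3]
opening: 0.593
t 14.55 tcp [681.276  37.604 102.425] F [0.285 0.126 0.275] op 0.5934692176850243
[[ 0.003 -0.999  0.052]
 [ 0.002  0.052  0.999]
 [-1.    -0.003  0.002]]
```

```bash
python3 -m jog '[-0.045,0,0,0,0,0,0.3, -0.09,0,0,0,0,0,0.3, -0.13,0,0,0,0,0,-1, -0.17,0,0,0,0,0,-1, -0.185,0,0,0,0,0,-1,-0.185,0,0,0,0,0,-1]' 30; python3 - <<'E'
from h import *
s=st();print(np.array(s['joints']))
snap('side');snap('top')
for q in('scoop_pan','scoop_grip'): print(q,find(q,'side'))
for c in('top','side'):
    for q in('cap_top','lid_hinge','iron','snap_cap'): print(c,q,find(q,c))
row([509,-296,290],Rt(-3.3))
E
```

```text
time: 15.15
tool_pos: [681.6, 37.2, 289.9]
ee_rot: [-1.172, 1.227, 1.167]
wrist_force: [0.4, 0.1, 0.0]
opening: 0.327
t 15.15 tcp [681.64   37.242 289.927] F [0.428 0.078 0.049] op 0.3271979731096495
[[ 0.007 -0.999  0.052]
 [ 0.002  0.052  0.999]
 [-1.    -0.007  0.002]]
[ 0.02   0.294  1.743  0.002  1.097 -1.5  ]
scoop_pan [(array([620.7,  42.3,   3. ]), 0.91), (array([467.6, 365.6,   3.4]), 0.9), (array([337.7, 467. ,  -1. ]), 0.74), (array([336.9, 180.8,  -0.9]), 0.72)]
scoop_grip [(array([685.2,  36.8,  99.2]), 0.78), (array([294.7, 427.2, 102.1]), 0.59), (array([640. , 491.5,   1.7]), 0.22)]
top cap_top [(array([684. ,  33. , 102.8]), 0.19)]
top lid_hinge []
top iron []
top snap_cap []
side cap_top [(array([ 514. , -238.8,  188.6]), 0.67)]
side lid_hinge [(array([ 514.8, -153.4,   86.4]), 0.72)]
side iron [(array([520.2, -95.8,  -7.2]), 0.91)]
side snap_cap [(array([ 508.2, -227.8,  197.2]), 0.51)]
row m [-0.004  0.154 -0.342] deg [90.3   0.22  0.03]
```

```bash
python3 -m jog '[0,0.02,-0.04,9,0,0,-1, 0,0.03,-0.08,18,0,0,-1, -0.004,0.05,-0.11,27,0,0,-1, -0.004,0.06,-0.14,35,0,0,-1, -0.004,0.08,-0.18,44,0,0,-1, -0.004,0.09,-0.21,52,0,0,-1, -0.004,0.11,-0.24,60,0,0,-1, -0.004,0.12,-0.27,69,0,0,-1, -0.004,0.14,-0.31,77,0,0,-1, -0.004,0.154,-0.342,85,0,0,-1, -0.004,0.154,-0.342,90,0,0,-1, -0.004,0.154,-0.342,90,0,0,-1]' 30; python3 - <<'E'
from h import *
st();row([509,-296,190],Rt(-3.3))
E
```

```text
time: 16.95
tool_pos: [508.5, -297.0, 290.2]
ee_rot: [0.045, 1.567, -0.042]
wrist_force: [-0.6, 0.5, 0.8]
opening: 0.005
t 16.95 tcp [ 508.531 -297.008  290.22 ] F [-0.612  0.524  0.845] op 0.004824289071405064
[[ 0.003  0.055  0.998]
 [ 0.002  0.998 -0.055]
 [-1.     0.002  0.003]]
row m [0.1   0.001 0.   ] deg [ 0.13  0.18 -0.13]
```

Tool axes now are x down and y along the iron's +y. I'll descend behind the lid and push it over along its arc.

```bash
python3 -m jog '[0.05,0,0,0,0,0,-1, 0.095,0,0,0,0,0,-1, 0.095,0.015,0,0,0,0,-1, 0.095,0.03,0,0,0,0,-1, 0.09,0.041,0,0,0,0,-1, 0.075,0.058,0,0,0,0,-1, 0.062,0.076,0,0,0,0,-1, 0.055,0.093,0,0,0,0,-1, 0.05,0.11,0,0,0,0,-1, 0.049,0.122,0,0,0,0,-1, 0.049,0.134,0,0,0,0,-1]'; python3 - <<'E'
from h import *
st()
p,d=snap('side');cv2.imwrite('pics/s9.png',cv2.resize(p[120:320,180:380,::-1],None,fx=3,fy=3))
E
```

```text
time: 18.05
tool_pos: [516.4, -161.3, 241.8]
ee_rot: [0.042, 1.566, -0.039]
wrist_force: [1.0, -1.8, 1.4]
opening: 0.004
t 18.05 tcp [ 516.428 -161.281  241.848] F [ 1.023 -1.82   1.398] op 0.004101294959902641
[[ 0.004  0.052  0.999]
 [ 0.002  0.999 -0.052]
 [-1.     0.002  0.004]]
```

View pics/s9.png

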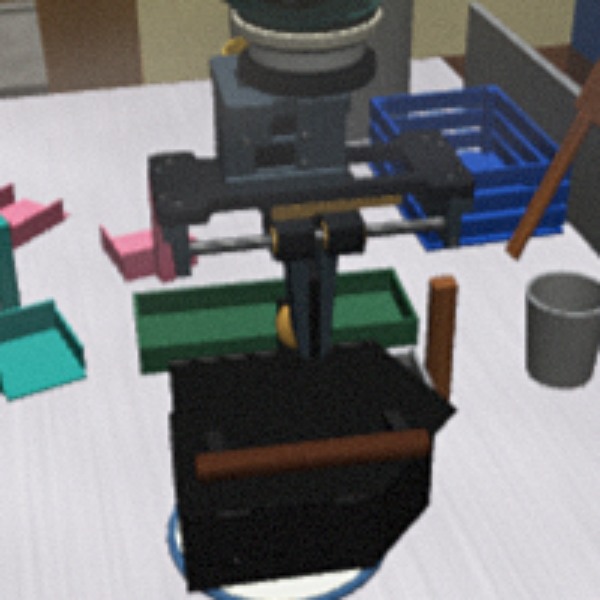

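```bash
python3 -m jog '[0,0.012,-0.003,0,0,0,-1, 0.002,0.024,-0.003,0,0,0,-1, 0.005,0.035,-0.003,0,0,0,-1, 0.01,0.046,-0.003,0,0,0,-1, 0.015,0.057,-0.003,0,0,0,-1, 0.021,0.067,-0.003,0,0,0,-1, 0.028,0.077,-0.003,0,0,0,-1, 0.035,0.086,-0.003,0,0,0,-1, 0.044,0.094,-0.003,0,0,0,-1, 0.052,0.102,-0.003,0,0,0,-1, 0.052,0.102,-0.003,0,0,0,-1]'; python3 - <<'E'
from h import *
st()
p,d=snap('side');cv2.imwrite('pics/s10.png',cv2.resize(p[120:320,180:380,::-1],None,fx=3,fy=3))
print(find('cap_top','side'),find('snap_cap','side'),[ (r['confidence'],r.get('point')) for r in env.pinpoint('iron','side')])
E
```

```text
time: 19.2
tool_pos: [517.9, -59.3, 188.3]
ee_rot: [0.043, 1.569, -0.039]
wrist_force: [1.1, -0.4, 0.1]
opening: 0.006
t 19.2 tcp [517.915 -59.269 188.29 ] F [ 1.087 -0.429  0.078] op 0.006211332974912341
[[ 0.001  0.052  0.999]
 [ 0.003  0.999 -0.052]
 [-1.     0.003  0.001]]
[(array([523.8, -46.8, 166.5]), 0.61)] [(array([521.2, -37.9, 155.1]), 0.46), (array([683.9,  36.6,  99.1]), 0.19)] [(0.94, [518.4, -95.1, -3.2])]
```

View pics/s10.png

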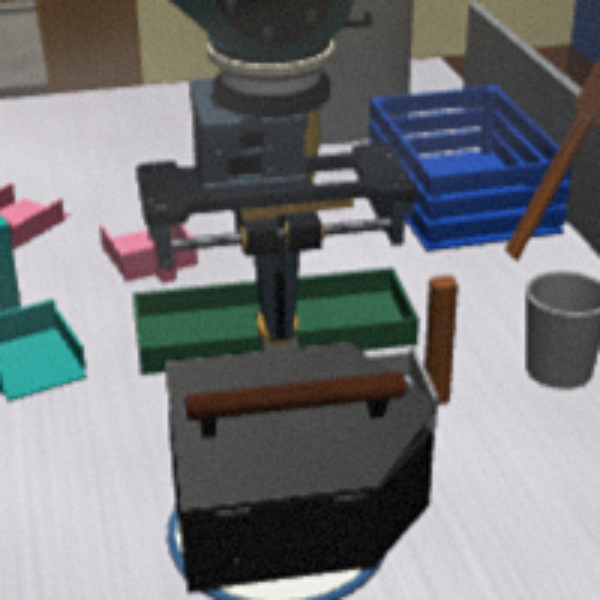

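Fingers are centred on the cap (px 278,330) with the lid at about 30°. Continue to about 10°, then centre over the cap.

```bash
python3 -m jog '[0.009,0.006,0,0,0,0,-1, 0.019,0.011,0,0,0,0,-1, 0.03,0.016,0.001,0,0,0,-1, 0.038,0.02,0.002,0,0,0,-1, 0.038,0.02,0.002,0,0,0,-1, 0.03,0.022,0.002,0,0,0,-1, 0.025,0.036,0.002,0,0,0,-1, 0.025,0.038,0.002,0,0,0,-1]'; python3 - <<'E'
from h import *
st()
p,d=snap('side')
print(find('cap_top','side'),find('snap_cap','side'))
E
```

```text
time: 20.2
tool_pos: [523.5, -21.2, 166.3]
ee_rot: [0.043, 1.565, -0.039]
wrist_force: [-0.2, 0.3, -0.1]
opening: 0.005
t 20.2 tcp [523.523 -21.25  166.25 ] F [-0.196  0.282 -0.114] op 0.0047875803005724285
[[ 0.005  0.052  0.999]
 [ 0.002  0.999 -0.052]
 [-1.     0.002  0.005]]
[(array([524.4, -19.7, 114.5]), 0.73), (array([526.8, -28.3, 127. ]), 0.65)] [(array([524.3, -22.2, 119.9]), 0.6), (array([682.1,  38.4,  94.4]), 0.55)]
```

```bash
python3 -m jog '[0.01,0.001,0.001,0,0,0,-1, 0.017,0.001,0.001,0,0,0,-1, 0.022,0.001,0.001,0,0,0,-1, 0.027,0.001,0.001,0,0,0,-1, 0.03,0.001,0.001,0,0,0,-1, 0.03,0.001,0.001,0,0,0,-1]'; python3 -m jog '[0.001,0,0,0,0,0,-1, 0.002,0,0,0,0,0,-1,0.003,0,0,0,0,0,-1]';python3 -m jog '[0.001,0,0,0,0,0,-1, 0.002,0,0,0,0,0,-1,0.003,0,0,0,0,0,-1]'
```

```text
time: 20.95
tool_pos: [523.7, -21.3, 134.4]
ee_rot: [0.043, 1.568, -0.039]
wrist_force: [-0.8, 0.8, 1.5]
opening: 0.004
time: 21.25
tool_pos: [524.0, -21.2, 132.4]
ee_rot: [0.043, 1.567, -0.039]
wrist_force: [-6.2, 4.9, 15.6]
opening: 0.007
time: 21.55
tool_pos: [524.1, -21.0, 129.3]
ee_rot: [0.043, 1.567, -0.039]
wrist_force: [-1.0, 2.5, 4.5]
opening: 0.004
```

Force peaked around 15 N and then fell, which is the click. Press on to the stop.

```bash
python3 -m jog '[0.002,0,0,0,0,0,-1, 0.003,0,0,0,0,0,-1, 0.004,0,0,0,0,0,-1]';python3 -m jog '[0.0005,0,0,0,0,0,-1, 0.001,0,0,0,0,0,-1]';python3 -m jog '[0.0005,0,0,0,0,0,-1, 0.001,0,0,0,0,0,-1]'
```

```text
time: 21.85
tool_pos: [523.9, -21.4, 124.7]
ee_rot: [0.043, 1.567, -0.04]
wrist_force: [0.2, 1.1, 0.7]
opening: 0.002
time: 22.05
tool_pos: [524.0, -21.4, 123.8]
ee_rot: [0.043, 1.567, -0.04]
wrist_force: [-1.6, -0.0, 4.7]
opening: 0.007
time: 22.25
tool_pos: [524.1, -21.4, 123.4]
ee_rot: [0.043, 1.567, -0.04]
wrist_force: [-6.1, 0.1, 19.5]
opening: 0.001
```

```bash
python3 -m jog '[0.0003,0,0,0,0,0,-1, 0.0003,0,0,0,0,0,-1, 0.0003,0,0,0,0,0,-1, 0.0003,0,0,0,0,0,-1, 0.0003,0,0,0,0,0,-1, 0.0003,0,0,0,0,0,-1]'; python3 - <<'E'
from h import *
st()
p,d=snap('side');W=cloud('side',d);cv2.imwrite('pics/s11.png',cv2.resize(p[120:320,180:380,::-1],None,fx=3,fy=3))
for q in('cap_top','scoop_pan','scoop_grip','jug','cup'):print(q,find(q,'side')[:2])
m=(abs(W[...,0]-515)<50)&(W[...,1]>-145)&(W[...,1]<-45)&(W[...,2]>70)&(W[...,2]<105)
w=W[m];print('lid plane',np.polyfit(w[:,1],w[:,2],1),np.median(w[:,2]))
E
```

```text
time: 22.85
tool_pos: [524.2, -21.3, 123.4]
ee_rot: [0.043, 1.567, -0.04]
wrist_force: [-6.5, 0.8, 19.4]
opening: 0.004
t 22.85 tcp [524.158 -21.34  123.395] F [-6.507  0.794 19.389] op 0.004287384236587423
[[ 0.003  0.052  0.999]
 [ 0.002  0.999 -0.052]
 [-1.     0.002  0.003]]
cap_top [(array([527.9, -22. , 102.8]), 0.62)]
scoop_pan [(array([337.5, 472. ,  -3.7]), 0.86), (array([464.6, 361.8,   0.8]), 0.79)]
scoop_grip [(array([683.9,  37. ,  98.1]), 0.92), (array([324.9, 240.7,  99.8]), 0.83)]
jug []
cup [(array([808.6,  55.7,  -0.9]), 0.94)]
lid plane [-0.001 92.533] 92.5852323374985
```

View pics/s11.png

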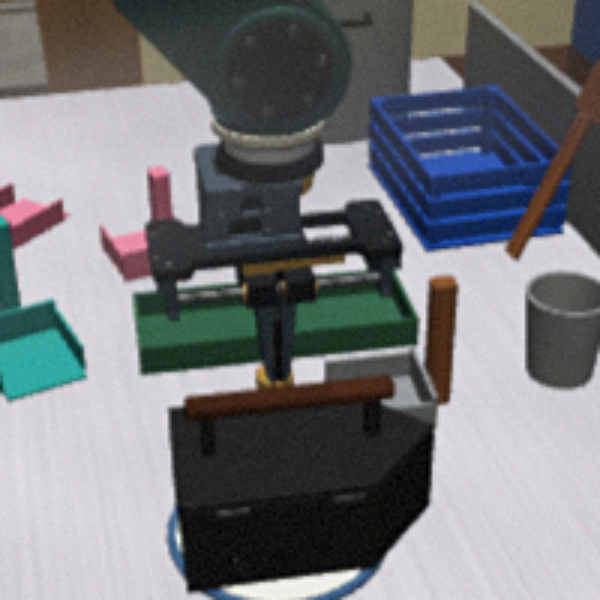

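The lid is shut and level (slope −0.001), the fingers press the cap (px 275,375) at about 19 N, and the scoop stands clear on the table. Handing in.

```bash
python3 -c "
from plant import env
print(env.job_done(), env.get_state()['wrist_force'])"
```

```text
the job is handed in; nothing more can be done
the job is handed in; nothing more can be done
```

The job is handed in with every part of the task done, as far as my checks show; no verdict came back. It took about 23 s of the 72 s allowed.

- **Lumps:** I scooped all three lumps from the green tray and tipped them into the chest. The top view showed all three inside before I closed the lid.
- **Scoop:** It stands released on the table with its post at about (684, 37) mm. Its pan was found on the table at (621, 42), about 170 mm from the iron's middle.
- **Lid and cap:** The click came at about 15 N. I pressed on to the solid stop and finished still pressing the cap at about 19 N. The last checks put the lid level (slope −0.001) and the cap top at 103 mm, which is its shut height.
- **Jug and cup:** The cup was found within about 4 mm of where it started, which is measuring error. The arm hid the jug in the last picture, so I could not check it again, but the arm never went near it.
- **Checks that fell short:**
  - Tipping stopped at 45° at a wrist joint limit, with the scoop about 15 mm off to one side; the pan still emptied fully.
  - In the last picture the network did not list the scoop's pan among its top two finds, but the picture shows the scoop standing where I left it.

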